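# Open the parts cleaner for a wash

### The arm

A 6-joint arm with a two-finger parallel gripper is mounted at the origin on the work surface. World frame = base frame: x ahead of the robot, y to its left, z up, the work surface at z = 0. Lengths are in m, angles in degrees, forces in N, time in s.
With the tool pointing down it reaches from about 0.35 to 0.775 m from the base axis. Payload 5.5 kg.
Tool frame: the origin (TCP) lies on the centre line of the jaws, within the pads' length; the fingertips stand 22 mm ahead of it and the grasp point (between the pads) lies 3 mm ahead of it; z points along the fingers, y is the direction in which the jaws open and shut (so a half turn about z gives the same grasp; the last joint's range is limited). The gripper opens to 85 mm and grips with 20 to 120 N. Pads are 22 mm wide; open, the fingers measure 114 mm over their backs; the gripper's body (76 mm by 85 mm) begins 54 mm behind the grasp point. The pads swing forward as they close: fully open they stand 13 mm farther back than shut.
Start: joints at [58.98, 17.945, 2.641, 74.691, 0, 82.002], TCP at [0.225, 0.529, 0.253] pointing down, gripper open.
Joint ranges: [-158.12, 158.12], [-49.38, 96.58], [-58.88, 72.47], [-126.05, 133.96], [-84.25, 85.87], [-180, 180]. Speed limits (degrees/s): [147.25, 147.25, 180, 180, 180, 180].

### API

Orientations are given as [roll, pitch, yaw] about the fixed x, y, z axes, in that order (R = Rz(yaw) Ry(pitch) Rx(roll)).
In Python, from cell import robot gives the robot as it stands. The module is installed in compiled form; this text tells all that it offers.
- The arm moves only by the tool send_rows, never from a script. Its argument "plan" is a list of rows, each an object of numbers: "rx", "ry", "rz": the turn, a rotation vector about the tool's x, y, z in degrees; "x", "y", "z": the shift along the tool's x, y, z in m; "grip": the closure in counts, from 0 (fully open) to 255 (shut). In form: [{"rx": .., "ry": .., "rz": .., "x": .., "y": .., "z": .., "grip": ..}, ...]. A call has 1 to 20 rows; each row is the pose to reach, as a shift and turn from the pose commanded when the call began, along the tool's axes at that moment; what a row does not reach only later rows make up. A row lasts 1/8 s, in which the tool goes at most 62.5 mm and 10.7 degrees, less where a joint would pass 70% of its speed; a pose out of reach is approached as far as the arm can. A call with a gripper value outside its range is refused whole. The fingers move at their own pace and stop on an object; "force" is the grip in N (left out, the last holds). Time passes only in rows, so rows that repeat a pose let the fingers close. It gives the time, the measured TCP pose, the force and the opening at its end, in the units of the state.
- robot.observe(): the state, without advancing time (a new reading comes with each control period).
- robot.camera(name): name is "scene" or "top" or "wrist"; returns a dict with "img" (480x640x3 uint8, red, green, blue), "depth" (480x640 float32, m along the optical axis (not along the pixel's ray), 0 where there is no reading), "vfov" (degrees; the focal length in pixels is half the picture's height over the tangent of half this angle, whatever the lens; pixels are square), "cx", "cy" (the principal point, pixels), "view" (4x4, takes a point from world to camera coordinates). Camera axes: x right, y up, looking along -z (the intrinsics and any distortion apply to the point x, -y, -z); pixel columns grow to the right and rows downward; lengths in m; the calibration is good to about 2 mm. A picture is of the moment at which its call begins.
- robot.close_job(): hands the job in, once; it reports no verdict.
Trained networks look in a picture, given as the dict that the camera call returned (one of the last four; its "shot" number tells which), for a name from the list of things; names that differ only in an ending like _2 or _b are one class to them, and where a whole thing is asked for, a point or a joint stands for the part that bears it (a point fixed in the world has none). Each returns a list of dicts, best first, with "conf" (0 to 1); they miss things now and then, are a little off and sometimes report something else, mostly with a low value. They report only what shows in the picture. A call takes as long as a camera call. They do not tell look-alikes from the thing itself.
- robot.search_frame(query, picture): "xy" ([column, row] in pixels, amid what is visible of it).
The state is a dict: "clock": time; "joint_positions": joint angles; "qd": joint speeds; "effort": joint torques, N m; "tcp_pos": TCP position; "tcp_rot": TCP orientation; "wrist_force": force on the tool from outside, world axes, zero at the start; "ft_torque": the same for the moment, N m; "gripper_width": opening from 0.0 (shut) to 1.0 (fully open).
Only numpy, scipy, OpenCV 4.12 (cv2) and the standard library are available. Lean on these libraries where they do the work, as an engineer would, in place of code of your own. Each camera call takes 0.05 s, during which the arm holds its last target. There are 200 camera calls.

### The job

Get the pan ready for washing used starter parts: first put the ball bearing and the starter drive pinion into the steel wash pan, letting each go low over the pan, not from high up. Then open the push-and-turn safety cap of the square cleaner jug: press it down, twist it anticlockwise until it is free, and lift it straight up. Finish while still holding the cap, upright and still, a few centimetres above the open mouth, so that a mate can fit the dispensing pump; leave everything else on the bench where it is.

Things in the scene. Friction and masses are not known exactly. Their poses are not given: they have to be found in the camera images.
- bearing: Steel ball bearing lying flat on the bench, a thick ring with black seals: 47 mm outside diameter, 14 mm high, small 17 mm bore, about 0.11 kg (0.07 to 0.16). Origin: centre of its underside, z along its axis.
- drive: Starter drive standing upright, gear up: a dark steel round housing 48 mm across and 30 mm high, with a toothed pinion 28 mm across on top of it, from 30 to 52 mm height; 0.2 to 0.4 kg. Origin: centre of its underside, z up along its axis. It can be gripped by the pinion or by the housing.
- pan: Round steel wash pan, loose on the bench, open at the top: 170 mm across the rim, 156 mm across the foot, 60 mm high, walls and floor 3 mm thick, 0.7 kg. Origin: centre of its underside. Stands on the left or on the right side of the bench.
- jug: White square plastic jug of parts cleaner, 100 x 100 mm, clamped in a dark steel holder (112 x 112 mm, 34 mm high, two tabs reaching 83 mm from the middle) screwed to the bench: it neither moves nor turns. Origin: centre of the holder's underside, z up. Flat sides up to 134 mm, shoulder sloping to 156 mm, neck rim at 183 mm under the cap. Stands on the other side from the pan.
- jug_mouth (a point): Centre of the open rim of the jug's neck, 183 mm above the bench.
- cap: Grey ribbed round safety cap on the jug, 53 mm across, 25 mm high, 0.045 kg. Origin: centre of its underside (skirt edge), z up; closed, it lies 171.5 mm above the bench. Lugs lock it: it neither turns nor lifts until pressed down at least 4 mm. Pressed 5 to 6 mm it turns anticlockwise seen from above (never clockwise); after 35 to 80 degrees (best 60) it lifts straight off.
- cap_top (a point): Centre of the cap's top, 25 mm above its origin; 196.5 mm above the bench while closed. A spring inside the cap resists the press with 4 N at rest and 1 N more per mm (9 to 10 N at 5 to 6 mm), and bottoms hard at 7 mm. Press by gripping the cap's sides and pushing down, and keep it pressed while turning.
- pulley: Small dark steel belt pulley lying flat, 54 mm across, 24 mm high, with a V groove round its rim, between the bearing and the drive. Leave it. Origin: centre of its underside.
- flywheel: Large flat dark gear, 100 mm across, 18 mm high, towards the back. Leave it. Origin: centre of its underside.
- oil: Round white oil bottle, 60 mm across, 170 mm high, with a small black cap, towards the back on the left. Leave it. Origin: centre of its underside.
- solenoid: Starter solenoid standing upright, a steel cylinder 52 mm across, 94 mm high over its two copper studs, towards the back on the right. Leave it. Origin: centre of its underside.
- wrench: Wrench lying along the left side of the bench, pointing away from the robot. Leave it. Origin: on the bench under its handle.
- brush: Cleaning brush lying along the right side of the bench, pointing away from the robot. Leave it. Origin: on the bench under its handle.
Not all that is in view belongs to the job. Of the things that look like the bearing, take the one that is farthest to the robot's right at the start.

How it is judged (in metres and radians):
On the way, in this order (a step that is already met when the one before it is completed fails the run):
1. the bearing and the starter drive lie in the wash pan, let go (horizontal distance between each of bearing, drive and pan below 0.075 m and z of each of bearing, drive in the frame of pan below 0.062 m and contact force between each of bearing, drive and the fingers below 0.05 N), for 0.2 s.
2. the cap is pressed down on the jug against its spring (z of cap in the frame of jug below 0.1682 m and horizontal distance between cap and jug below 0.006 m and contact force between cap and the fingers above 0.5 N), for 0.05 s.
3. the cap, gripped, is lifted off the neck (z of cap in the frame of jug above 0.192 m and contact force between cap and the fingers above 0.5 N and contact force between cap and jug below 0.05 N), for 0.1 s.
At the end, for the whole second after the job is handed in: The gripper holds the cap still and upright (within 17 degrees), its underside 13 to 147 mm above the jug's open rim and within 35 mm of the neck's axis, touching nothing but the fingers; the bearing and the starter drive lie at rest inside the wash pan, which stands flat on the bench (contact force between cap and the fingers above 0.5 N and contact force between cap and jug below 0.05 N and z of cap in the frame of jug between 0.196 and 0.33 m and horizontal distance between cap and jug_mouth below 0.035 m and angle between cap's own z axis and vertical below 0.3 rad and linear speed of each of cap, bearing, drive below 0.03 m/s and horizontal distance between each of bearing, drive and pan below 0.075 m and z of each of bearing, drive in the frame of pan below 0.062 m and angle between pan's own z axis and vertical below 0.05 rad and height (world z) of pan below 0.01 m); the arm keeps its last pose, push and grip.
It fails at once if a part is let go from well above the pan's rim (it falls faster than 1.4 m/s, some 100 mm of free fall) ((linear speed of bearing above 1.4 m/s and contact force between bearing and the fingers below 0.05 N) or (linear speed of drive above 1.4 m/s and contact force between drive and the fingers below 0.05 N)).
It fails at once if a bystander on the bench is pushed more than 30 mm or knocked over, or the pan more than 60 mm (distance of any of pulley, flywheel, oil, solenoid, wrench, brush from where it was at the start of the episode above 0.03 m or distance of pan from where it was at the start of the episode above 0.06 m or angle between any of oil, solenoid's own z axis and vertical above 0.5 rad).
It also fails if it takes over 70 s, if anything falls off the work surface, if the arm or the gripper's body presses on something with over 40 N, if the wrist force passes 120 N, or if a joint passes its speed limit or range.

## Working session

There is one attempt and no reset: what is moved stays moved. The work goes in short steps, Python scripts to look and compute and a tool call to move; the robot and the scene stay as the last step left them, time stands still between calls to the robot, and variables do not carry over. Pictures are saved under pics/ and viewed, about 8 in all and at most 12, crops included, and the job is handed in when it is done.

Besides the shell and the picture viewer there is one more tool, called after "Request:" as name(argument=value, ...) on one line, values as JSON. send_rows: Moves the arm, as the interface text tells. Its arguments: {"type":"object","properties":{"plan":{"type":"array","items":{"type":"object","properties":{"rx":{"type":"number"},"ry":{"type":"number"},"rz":{"type":"number"},"x":{"type":"number"},"y":{"type":"number"},"z":{"type":"number"},"grip":{"type":"number"}}}},"force":{"type":"number"}},"required":["plan"]}

```bash
mkdir -p pics; cat > h.py <<'E'
from cell import robot
import numpy as np, cv2
def px2w(c,u,v,d=None,z=None):
    f=240/np.tan(np.radians(c["vfov"]/2)); T=np.linalg.inv(c["view"])
    r=np.array([(u-c["cx"])/f,-(v-c["cy"])/f,-1.0])
    if z is not None:
        w=T[:3,:3]@r; return T[:3,3]+w*(z-T[2,3])/w[2]
    return T[:3,:3]@(r*d)+T[:3,3]
def cloud(c):
    f=240/np.tan(np.radians(c["vfov"]/2)); T=np.linalg.inv(c["view"])
    v,u=np.mgrid[:480,:640]; d=c["depth"]
    P=np.stack([(u-c["cx"])/f*d,-(v-c["cy"])/f*d,-d],-1)
    return P@T[:3,:3].T+T[:3,3]
def save(n,c): cv2.imwrite(f"pics/{n}.png",c["img"][:,:,::-1])
E
python3 - <<'E'
from h import *
print(robot.observe())
for n in ["top","scene"]:
    c=robot.camera(n); save(n+"0",c); P=cloud(c)
    print(n,c["vfov"],c["cx"],c["cy"],[k for k in c],np.linalg.inv(c["view"])[:3,3])
    for q in ["bearing","drive","pan","jug","cap","pulley","flywheel","oil","solenoid","wrench","brush"]:
        for r in robot.search_frame(q,c)[:4]:
            u,v=map(int,np.round(r["xy"])); print(q,round(r["conf"],2),u,v,P[v,u].round(3))
E
```

```text
{'clock': 0.0, 'joint_positions': array([5.89803329e+01, 1.79910916e+01, 2.57767437e+00, 7.46893366e+01,
       3.95116592e-04, 8.20039843e+01]), 'qd': array([ 0.03190036, -0.03744503,  0.03939894,  0.08989648, -0.00917255,
        0.02794216]), 'effort': array([-1.37242871e-03, -4.80631614e+01,  2.98529309e+01,  1.92072429e-02,
       -3.18693956e-04,  7.85745698e-06]), 'tcp_pos': array([0.22463586, 0.52880971, 0.25241095]), 'tcp_rot': array([-1.79898300e+02, -1.46847625e-02,  1.56976335e+02]), 'wrist_force': array([ 0.15692202, -0.71038268,  0.01360056]), 'ft_torque': array([-0.02647764,  0.02472973,  0.0162321 ]), 'gripper_width': 1.0019294408745343}
top 43.03515194208537 312.2269304822584 245.53043069546894 ['img', 'depth', 'vfov', 'cx', 'cy', 'view', 'shot'] [ 0.3820719  -0.01154713  1.51031387]
bearing 0.83 327 325 [ 0.439 -0.034  0.007]
bearing 0.71 295 306 [0.484 0.045 0.018]
bearing 0.27 396 207 [ 0.72  -0.196  0.079]
bearing 0.25 125 291 [0.516 0.469 0.004]
drive 0.62 327 235 [ 0.658 -0.031  0.036]
pan 0.65 177 314 [0.461 0.337 0.001]
jug 0.66 435 311 [ 0.468 -0.272  0.146]
[... 487 characters left out ...]
h', 'vfov', 'cx', 'cy', 'view', 'shot'] [ 1.29620184 -0.82716561  1.54557753]
bearing 0.45 276 236 [ 0.437 -0.028 -0.002]
bearing 0.45 307 223 [ 0.478  0.072 -0.004]
drive 0.77 334 269 [ 0.673 -0.035  0.043]
pan 0.7 350 164 [ 0.428  0.358 -0.004]
jug 0.68 220 300 [ 0.528 -0.341  0.115]
cap 0.74 216 268 [ 0.498 -0.308  0.201]
pulley 0.64 303 249 [ 0.549 -0.029  0.027]
flywheel 0.76 351 310 [ 0.785 -0.099  0.016]
oil 0.76 409 220 [0.766 0.196 0.117]
oil 0.35 349 163 [0.427 0.354 0.004]
solenoid 0.69 316 322 [ 0.752 -0.212  0.069]
solenoid 0.47 409 220 [0.766 0.196 0.117]
wrench 0.79 394 158 [0.531 0.469 0.002]
wrench 0.53 276 235 [ 0.437 -0.028  0.002]
brush 0.61 195 361 [ 0.562 -0.486  0.026]
```

View pics/top0.png

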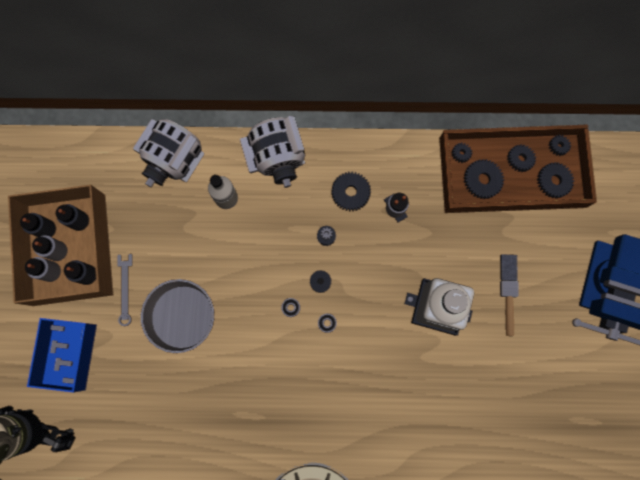

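```bash
python3 - <<'E'
from h import *
c=robot.camera("top"); P=cloud(c)
from scipy import ndimage
for nm,(x,y),zlo,zhi,R in [("cap",(.49,-.3),.185,.22,.06),("jugtop",(.48,-.29),.1,.15,.09),("bearing",(.44,-.032),.006,.03,.045),("b2",(.484,.05),.006,.04,.04),("drive",(.66,-.031),.04,.07,.04),("drivehousing",(.66,-.031),.02,.07,.04),("pulley",(.547,-.02),.01,.05,.04),("pan",(.461,.337),.045,.075,.12),("oil",(.76,.2),.1,.2,.06)]:
    m=(np.hypot(P[...,0]-x,P[...,1]-y)<R)&(P[...,2]>zlo)&(P[...,2]<zhi)&(c["depth"]>0)
    Q=P[m]
    if len(Q)==0: print(nm,"none"); continue
    lo,hi=np.percentile(Q[:,:2],[2,98],axis=0)
    (cx,cy),r=cv2.minEnclosingCircle(Q[:,:2].astype(np.float32))
    print(nm,len(Q),((lo+hi)/2).round(4),(hi-lo).round(3),"circ",round(cx,4),round(cy,4),round(r,4),"z",np.median(Q[:,2]).round(4))
E
```

```text
cap 492 [ 0.4869 -0.3059] [0.047 0.048] circ 0.487 -0.307 0.0272 z 0.1968
jugtop 1267 [ 0.4863 -0.3045] [0.105 0.105] circ 0.4869 -0.3062 0.0648 z 0.1368
bearing 289 [ 0.4375 -0.0326] [0.061 0.066] circ 0.4391 -0.0325 0.0444 z 0.0129
b2 272 [0.4817 0.0476] [0.045 0.059] circ 0.4827 0.0495 0.0386 z 0.0128
drive 82 [ 0.6597 -0.0291] [0.024 0.025] circ 0.6596 -0.0294 0.0141 z 0.0518
drivehousing 294 [ 0.6595 -0.03  ] [0.044 0.042] circ 0.66 -0.0297 0.0247 z 0.0325
pulley 379 [ 0.5455 -0.0166] [0.049 0.047] circ 0.5456 -0.0165 0.0271 z 0.0243
pan 777 [0.4548 0.3224] [0.168 0.169] circ 0.4545 0.3229 0.0884 z 0.0602
oil 498 [0.7539 0.225 ] [0.048 0.052] circ 0.7565 0.226 0.0304 z 0.1216
```

The pan is at the left (178,316). The bearings are at (327,323), the right-hand one that I want, and (291,307), the look-alike. The pulley is at (320,281), the drive at (327,235) and the jug with its cap at (446,302). The measured heights and sizes agree with the task text, so I'll move above the right bearing.

Request:
send_rows(plan=[{"x": -0.416,"y": -0.434,"z": 0.09,"rz": 92,"grip": 0},{"x": -0.416,"y": -0.434,"z": 0.09,"rz": 92,"grip": 0},{"x": -0.416,"y": -0.434,"z": 0.09,"rz": 92,"grip": 0},{"x": -0.416,"y": -0.434,"z": 0.09,"rz": 92,"grip": 0},{"x": -0.416,"y": -0.434,"z": 0.09,"rz": 92,"grip": 0},{"x": -0.416,"y": -0.434,"z": 0.09,"rz": 92,"grip": 0},{"x": -0.416,"y": -0.434,"z": 0.09,"rz": 92,"grip": 0},{"x": -0.416,"y": -0.434,"z": 0.09,"rz": 92,"grip": 0},{"x": -0.416,"y": -0.434,"z": 0.09,"rz": 92,"grip": 0},{"x": -0.416,"y": -0.434,"z": 0.09,"rz": 92,"grip": 0},{"x": -0.416,"y": -0.434,"z": 0.09,"rz": 92,"grip": 0},{"x": -0.416,"y": -0.434,"z": 0.09,"rz": 92,"grip": 0},{"x": -0.416,"y": -0.434,"z": 0.09,"rz": 92,"grip": 0},{"x": -0.416,"y": -0.434,"z": 0.09,"rz": 92,"grip": 0},{"x": -0.416,"y": -0.434,"z": 0.09,"rz": 92,"grip": 0},{"x": -0.416,"y": -0.434,"z": 0.09,"rz": 92,"grip": 0}], force=60)

```text
validation failed for argument at $.pl...
```

```bash
cat >> h.py <<'E'
def to(x,y,z,yaw):
    s=robot.observe(); p=s["tcp_pos"]; a=np.radians(s["tcp_rot"][2]); d=np.array([x,y,z])-p
    dy=(yaw-s["tcp_rot"][2]+180)%360-180
    print("tcp",p.round(4),s["tcp_rot"].round(2),"w",round(s["gripper_width"],3),"F",s["wrist_force"].round(1),"t",round(s["clock"],2),"q6",s["joint_positions"][5].round(0))
    print("  shift x %.4f y %.4f z %.4f rz %.1f"%(d[0]*np.cos(a)+d[1]*np.sin(a),d[0]*np.sin(a)-d[1]*np.cos(a),-d[2],-dy))
def blob(c,P,x,y,zlo,zhi,R):
    m=(np.hypot(P[...,0]-x,P[...,1]-y)<R)&(P[...,2]>zlo)&(P[...,2]<zhi)&(c["depth"]>0)
    Q=P[m]
    if len(Q)<5: print("none"); return
    lo,hi=np.percentile(Q[:,:2],[1,99],axis=0); (cx,cy),r=cv2.minEnclosingCircle(Q[:,:2].astype(np.float32))
    print("box",((lo+hi)/2).round(4),(hi-lo).round(3),"circ",round(cx,4),round(cy,4),round(r,4),"z",np.median(Q[:,2]).round(4),len(Q))
E
python3 - <<'E'
from h import *
to(.438,-.033,.03,65)
c=robot.camera("wrist"); save("w1",c); P=cloud(c)
for r in robot.search_frame("bearing",c): u,v=map(int,r["xy"]); print(r["conf"],u,v,P[v,u].round(3))
blob(c,P,.438,-.033,.009,.02,.04)
E
```

```text
tcp [0.2249 0.5293 0.2533] [179.99   0.   156.98] w 1.001 F [-0.3  0.5 -0.6] t 1.25 q6 82.0
  shift x -0.4160 y -0.4342 z 0.2233 rz 92.0
none
```

View pics/w1.png

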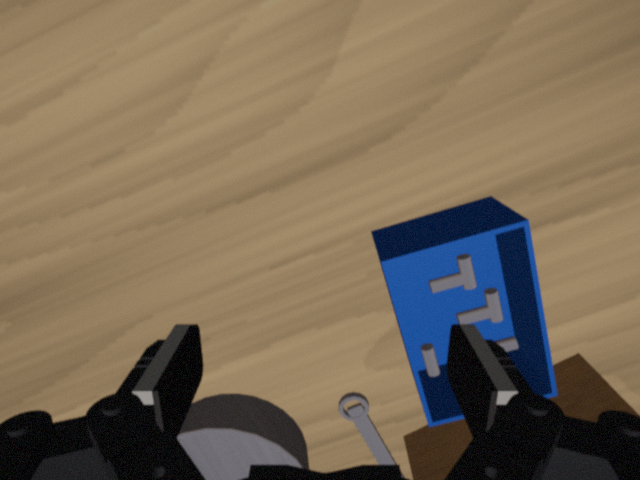

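The call was refused and the arm has not moved; the picture shows only the start view, with the blue box at (460,300). I'll retry with every field filled in.

Request:
send_rows(plan=[{"rx": 0,"ry": 0,"rz": 92,"x": -0.416,"y": -0.434,"z": 0.09,"grip": 0},{"rx": 0,"ry": 0,"rz": 92,"x": -0.416,"y": -0.434,"z": 0.09,"grip": 0}], force=60)

```text
clock: 1.6
tcp_pos: [0.269, 0.4128, 0.2344]
tcp_rot: [180.0, 0.0, 135.3]
wrist_force: [1.6, -0.0, 0.8]
gripper_width: 1.002
```

Request:
send_rows(plan=[{"rx": 0,"ry": 0,"rz": 70.3,"x": -0.434,"y": -0.198,"z": 0.075,"grip": 0},{"rx": 0,"ry": 0,"rz": 70.3,"x": -0.434,"y": -0.198,"z": 0.075,"grip": 0},{"rx": 0,"ry": 0,"rz": 70.3,"x": -0.434,"y": -0.198,"z": 0.075,"grip": 0},{"rx": 0,"ry": 0,"rz": 70.3,"x": -0.434,"y": -0.198,"z": 0.075,"grip": 0},{"rx": 0,"ry": 0,"rz": 70.3,"x": -0.434,"y": -0.198,"z": 0.075,"grip": 0},{"rx": 0,"ry": 0,"rz": 70.3,"x": -0.434,"y": -0.198,"z": 0.075,"grip": 0},{"rx": 0,"ry": 0,"rz": 70.3,"x": -0.434,"y": -0.198,"z": 0.075,"grip": 0},{"rx": 0,"ry": 0,"rz": 70.3,"x": -0.434,"y": -0.198,"z": 0.075,"grip": 0},{"rx": 0,"ry": 0,"rz": 70.3,"x": -0.434,"y": -0.198,"z": 0.075,"grip": 0},{"rx": 0,"ry": 0,"rz": 70.3,"x": -0.434,"y": -0.198,"z": 0.075,"grip": 0},{"rx": 0,"ry": 0,"rz": 70.3,"x": -0.434,"y": -0.198,"z": 0.075,"grip": 0},{"rx": 0,"ry": 0,"rz": 70.3,"x": -0.434,"y": -0.198,"z": 0.075,"grip": 0}], force=60)

```text
clock: 3.1
tcp_pos: [0.4392, -0.0307, 0.16]
tcp_rot: [180.0, -0.0, 65.3]
wrist_force: [-0.9, 0.1, 0.5]
gripper_width: 0.997
```

```bash
python3 - <<'E'
from h import *
to(.438,-.033,.025,65)
c=robot.camera("wrist"); save("w2",c); P=cloud(c)
for r in robot.search_frame("bearing",c): u,v=map(int,r["xy"]); print(r["conf"],u,v,P[v,u].round(3))
blob(c,P,.438,-.033,.009,.02,.035)
blob(c,P,.438,-.033,.10,.22,.2)
E
```

```text
tcp [ 0.4392 -0.0307  0.16  ] [ 1.7998e+02 -1.0000e-02  6.5310e+01] w 0.997 F [-0.9  0.1  0.5] t 3.1 q6 100.0
  shift x -0.0026 y -0.0002 z 0.1350 rz 0.3
0.9 323 44 [0.483 0.069 0.013]
0.77 329 228 [ 0.44  -0.035  0.001]
box [ 0.4448 -0.0294] [0.044 0.044] circ 0.4447 -0.0299 0.0236 z 0.0133 3494
box [ 0.4433 -0.0221] [0.124 0.065] circ 0.4428 -0.0196 0.0743 z 0.2028 37390
```

View pics/w2.png

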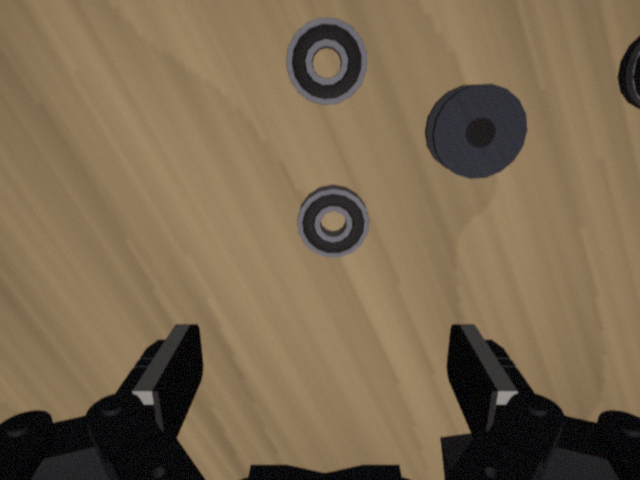

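The right bearing is at (333,221) in the wrist view, clear of the pulley (481,130) and the look-alike (326,62). Going lower and checking again.

Request:
send_rows(plan=[{"rx": 0,"ry": 0,"rz": 0,"x": 0.002,"y": 0.004,"z": 0.05,"grip": 0},{"rx": 0,"ry": 0,"rz": 0,"x": 0.002,"y": 0.004,"z": 0.085,"grip": 0},{"rx": 0,"ry": 0,"rz": 0,"x": 0.002,"y": 0.004,"z": 0.085,"grip": 0},{"rx": 0,"ry": 0,"rz": 0,"x": 0.002,"y": 0.004,"z": 0.085,"grip": 0},{"rx": 0,"ry": 0,"rz": 0,"x": 0.002,"y": 0.004,"z": 0.085,"grip": 0}])

```text
clock: 3.82
tcp_pos: [0.4453, -0.0319, 0.0764]
tcp_rot: [179.8, -0.0, 65.2]
wrist_force: [1.5, -0.6, -0.4]
gripper_width: 1.001
```

```bash
python3 - <<'E'
from h import *
to(.4447,-.030,.025,65)
c=robot.camera("wrist"); save("w3",c); P=cloud(c)
for r in robot.search_frame("bearing",c): u,v=map(int,r["xy"]); print(r["conf"],u,v,P[v,u].round(3))
blob(c,P,.4425,-.03,.009,.02,.035)
s=robot.observe();p=s["tcp_pos"];
Q=P[(c["depth"]>0)&(c["depth"]<.4)&(P[...,2]>p[2]-.03)&(P[...,2]<p[2]+.05)]
print("fingertip z",np.percentile(Q[:,2],[0.5,2,10]))
c=robot.camera("top");P=cloud(c);blob(c,P,.4425,-.03,.009,.02,.026)
E
```

```text
tcp [ 0.4453 -0.0319  0.0764] [ 1.7982e+02 -4.0000e-02  6.5210e+01] w 1.001 F [ 1.5 -0.6 -0.4] t 3.83 q6 100.0
  shift x 0.0015 y -0.0013 z 0.0514 rz 0.2
0.79 294 40 [0.477 0.067 0.008]
0.6 320 283 [ 0.44  -0.036  0.001]
box [ 0.445  -0.0293] [0.044 0.044] circ 0.4448 -0.0301 0.0238 z 0.0133 6633
fingertip z [0.06932873 0.07263934 0.08226862]
none
```

Request:
send_rows(plan=[{"rx": 0,"ry": 0,"rz": 0,"x": 0.0015,"y": -0.001,"z": 0.03,"grip": 0},{"rx": 0,"ry": 0,"rz": 0,"x": 0.0015,"y": -0.001,"z": 0.054,"grip": 0},{"rx": 0,"ry": 0,"rz": 0,"x": 0.0015,"y": -0.001,"z": 0.054,"grip": 0},{"rx": 0,"ry": 0,"rz": 0,"x": 0.0015,"y": -0.001,"z": 0.054,"grip": 60},{"rx": 0,"ry": 0,"rz": 0,"x": 0.0015,"y": -0.001,"z": 0.054,"grip": 90},{"rx": 0,"ry": 0,"rz": 0,"x": 0.0015,"y": -0.001,"z": 0.054,"grip": 150},{"rx": 0,"ry": 0,"rz": 0,"x": 0.0015,"y": -0.001,"z": 0.054,"grip": 200},{"rx": 0,"ry": 0,"rz": 0,"x": 0.0015,"y": -0.001,"z": 0.054,"grip": 255},{"rx": 0,"ry": 0,"rz": 0,"x": 0.0015,"y": -0.001,"z": 0.054,"grip": 255},{"rx": 0,"ry": 0,"rz": 0,"x": 0.0015,"y": -0.001,"z": 0.054,"grip": 255}], force=50)

```text
clock: 5.22
tcp_pos: [0.4446, -0.0301, 0.0222]
tcp_rot: [179.9, -0.0, 65.2]
wrist_force: [-1.7, -0.1, 8.1]
gripper_width: 0.527
```

```bash
python3 - <<'E'
from h import *
to(.4447,-.030,.17,65)
to(.4545,.323,.15,65)
E
```

```text
tcp [ 0.4446 -0.0301  0.0222] [ 1.7987e+02 -2.0000e-02  6.5190e+01] w 0.527 F [-1.7 -0.1  8.1] t 5.22 q6 101.0
  shift x 0.0002 y 0.0000 z -0.1478 rz 0.2
tcp [ 0.4446 -0.0301  0.0222] [ 1.7987e+02 -2.0000e-02  6.5190e+01] w 0.527 F [-1.7 -0.1  8.1] t 5.22 q6 101.0
  shift x 0.3247 y -0.1392 z -0.1278 rz 0.2
```

Request:
send_rows(plan=[{"rx": 0,"ry": 0,"rz": 0,"x": 0,"y": 0,"z": -0.03,"grip": 255},{"rx": 0,"ry": 0,"rz": 0,"x": 0,"y": 0,"z": -0.08,"grip": 255},{"rx": 0,"ry": 0,"rz": 0,"x": 0.02,"y": -0.008,"z": -0.11,"grip": 255},{"rx": 0,"ry": 0,"rz": 0,"x": 0.06,"y": -0.023,"z": -0.13,"grip": 255},{"rx": 0,"ry": 0,"rz": 0,"x": 0.105,"y": -0.04,"z": -0.13,"grip": 255},{"rx": 0,"ry": 0,"rz": 0,"x": 0.15,"y": -0.058,"z": -0.13,"grip": 255},{"rx": 0,"ry": 0,"rz": 0,"x": 0.2,"y": -0.077,"z": -0.13,"grip": 255},{"rx": 0,"ry": 0,"rz": 0,"x": 0.25,"y": -0.096,"z": -0.13,"grip": 255},{"rx": 0,"ry": 0,"rz": 0,"x": 0.295,"y": -0.114,"z": -0.13,"grip": 255},{"rx": 0,"ry": 0,"rz": 0,"x": 0.335,"y": -0.129,"z": -0.13,"grip": 255},{"rx": 0,"ry": 0,"rz": 0,"x": 0.355,"y": -0.137,"z": -0.12,"grip": 255},{"rx": 0,"ry": 0,"rz": 0,"x": 0.361,"y": -0.139,"z": -0.1,"grip": 255},{"rx": 0,"ry": 0,"rz": 0,"x": 0.361,"y": -0.139,"z": -0.1,"grip": 255},{"rx": 0,"ry": 0,"rz": 0,"x": 0.361,"y": -0.139,"z": -0.1,"grip": 255}])

```text
clock: 6.98
tcp_pos: [0.4689, 0.3553, 0.121]
tcp_rot: [-180.0, 0.0, 65.1]
wrist_force: [-0.1, 0.2, -0.9]
gripper_width: 0.53
```

```bash
python3 - <<'E'
from h import *
to(.4697,.3557,.035,65.2)
c=robot.camera("wrist"); save("w4",c)
c=robot.camera("top");P=cloud(c);blob(c,P,.4545,.323,.05,.065,.1)
E
```

```text
tcp [0.4689 0.3553 0.121 ] [-1.7999e+02  4.0000e-02  6.5140e+01] w 0.53 F [-0.1  0.2 -0.9] t 6.97 q6 144.0
  shift x 0.0007 y 0.0006 z 0.0860 rz -0.1
box [0.4551 0.3154] [0.172 0.157] circ 0.4546 0.3223 0.0877 z 0.0603 402
```

View pics/w4.png

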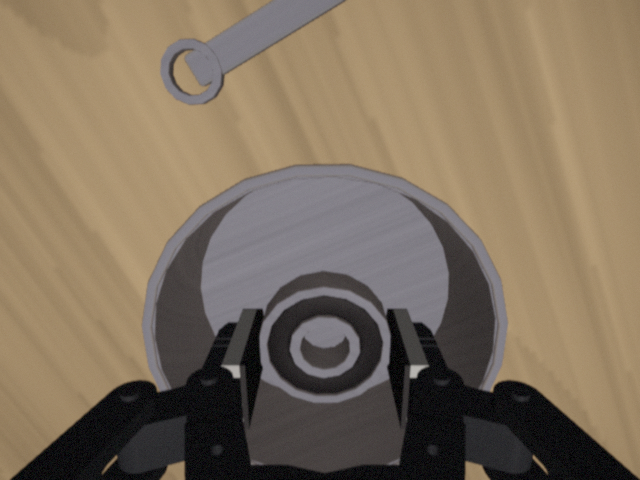

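```bash
python3 - <<'E'
from h import *
c=robot.camera("wrist"); P=cloud(c)
m=(P[...,2]>.054)&(P[...,2]<.064)&(c["depth"]>0)&(c["depth"]<.5)
Q=P[m][:,:2]; r=np.hypot(*(Q-[.4545,.3226]).T); Q=Q[(r>.07)&(r<.1)]
A=np.c_[2*Q,np.ones(len(Q))]; s=np.linalg.lstsq(A,(Q**2).sum(1),rcond=None)[0]
print(len(Q),s[:2],np.sqrt(s[2]+s[0]**2+s[1]**2))
E
```

```text
11334 [0.45532119 0.32826008] 0.08306189810787676
```

Bearing held at (325,345) over the pan. Lowering and releasing it.

Request:
send_rows(plan=[{"rx": 0,"ry": 0,"rz": 0,"x": 0.003,"y": 0,"z": 0.03,"grip": 255},{"rx": 0,"ry": 0,"rz": 0,"x": 0.003,"y": 0,"z": 0.06,"grip": 255},{"rx": 0,"ry": 0,"rz": 0,"x": 0.003,"y": 0,"z": 0.084,"grip": 255},{"rx": 0,"ry": 0,"rz": 0,"x": 0.003,"y": 0,"z": 0.087,"grip": 255},{"rx": 0,"ry": 0,"rz": 0,"x": 0.003,"y": 0,"z": 0.087,"grip": 255},{"rx": 0,"ry": 0,"rz": 0,"x": 0.003,"y": 0,"z": 0.087,"grip": 75},{"rx": 0,"ry": 0,"rz": 0,"x": 0.003,"y": 0,"z": 0.087,"grip": 75},{"rx": 0,"ry": 0,"rz": 0,"x": 0.003,"y": 0,"z": 0.087,"grip": 75},{"rx": 0,"ry": 0,"rz": 0,"x": 0.003,"y": 0,"z": 0.087,"grip": 75},{"rx": 0,"ry": 0,"rz": 0,"x": 0.003,"y": 0,"z": 0.03,"grip": 75},{"rx": 0,"ry": 0,"rz": 0,"x": 0.003,"y": 0,"z": -0.03,"grip": 75},{"rx": 0,"ry": 0,"rz": 0,"x": 0.003,"y": 0,"z": -0.07,"grip": 75},{"rx": 0,"ry": 0,"rz": 0,"x": 0.003,"y": 0,"z": -0.07,"grip": 75}])

```text
clock: 8.75
tcp_pos: [0.4723, 0.3601, 0.1952]
tcp_rot: [179.7, -0.4, 65.2]
wrist_force: [0.9, -0.2, 1.2]
gripper_width: 0.704
```

```bash
python3 - <<'E'
from h import *
to(.66,-.030,.16,65)
c=robot.camera("wrist"); save("w5",c); P=cloud(c)
for r in robot.search_frame("bearing",c): u,v=map(int,r["xy"]); print(r["conf"],u,v,P[v,u].round(3))
c=robot.camera("top");P=cloud(c);blob(c,P,.4545,.323,.05,.065,.1)
blob(c,P,.66,-.03,.045,.065,.05)
E
```

```text
tcp [0.4723 0.3601 0.1952] [179.73  -0.38  65.2 ] w 0.704 F [ 0.9 -0.2  1.2] t 8.75 q6 144.0
  shift x -0.2754 y 0.3341 z 0.0352 rz 0.2
0.57 318 222 [0.464 0.354 0.002]
box [0.4551 0.3193] [0.172 0.165] circ 0.4546 0.3225 0.088 z 0.0601 468
box [ 0.6595 -0.0298] [0.024 0.027] circ 0.6595 -0.0293 0.0143 z 0.0526 67
```

View pics/w5.png

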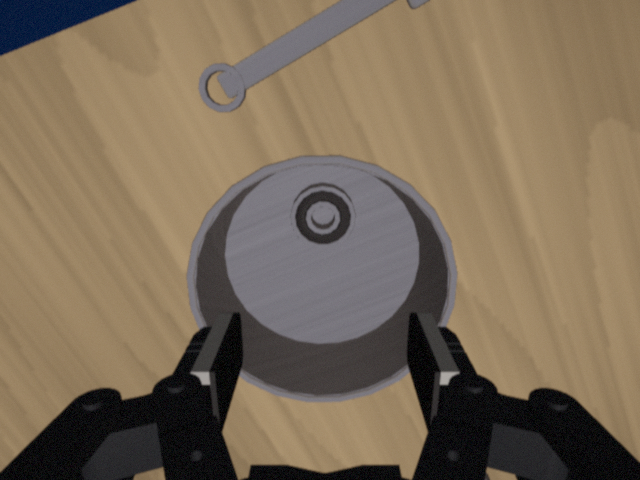

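Bearing lies flat in the pan at (323,217), in the upper half of the floor. Going to the drive.

Request:
send_rows(plan=[{"rx": 0,"ry": 0,"rz": 0,"x": -0.275,"y": 0.334,"z": 0,"grip": 75},{"rx": 0,"ry": 0,"rz": 0,"x": -0.275,"y": 0.334,"z": 0,"grip": 75},{"rx": 0,"ry": 0,"rz": 0,"x": -0.275,"y": 0.334,"z": 0,"grip": 75},{"rx": 0,"ry": 0,"rz": 0,"x": -0.275,"y": 0.334,"z": 0,"grip": 75},{"rx": 0,"ry": 0,"rz": 0,"x": -0.275,"y": 0.334,"z": 0,"grip": 75},{"rx": 0,"ry": 0,"rz": 0,"x": -0.275,"y": 0.334,"z": 0,"grip": 75},{"rx": 0,"ry": 0,"rz": 0,"x": -0.275,"y": 0.334,"z": 0,"grip": 75},{"rx": 0,"ry": 0,"rz": 0,"x": -0.275,"y": 0.334,"z": 0.045,"grip": 75},{"rx": 0,"ry": 0,"rz": 0,"x": -0.275,"y": 0.334,"z": 0.045,"grip": 75},{"rx": 0,"ry": 0,"rz": 0,"x": -0.275,"y": 0.334,"z": 0.045,"grip": 75},{"rx": 0,"ry": 0,"rz": 0,"x": -0.275,"y": 0.334,"z": 0.045,"grip": 75}])

```text
clock: 10.28
tcp_pos: [0.6586, -0.0301, 0.1475]
tcp_rot: [179.9, -0.0, 65.3]
wrist_force: [0.8, 0.1, 0.2]
gripper_width: 0.705
```

```bash
python3 - <<'E'
from h import *
c=robot.camera("wrist"); save("w6",c); P=cloud(c)
for r in robot.search_frame("drive",c): u,v=map(int,r["xy"]); print(r["conf"],u,v,P[v,u].round(3))
blob(c,P,.66,-.03,.045,.06,.05)
blob(c,P,.66,-.03,.025,.034,.05)
to(.66,-.03,.056,65.2)
E
```

```text
box [ 0.6605 -0.0252] [0.027 0.027] circ 0.6604 -0.0255 0.0144 z 0.0517 1664
box [ 0.6604 -0.0249] [0.045 0.045] circ 0.6603 -0.0256 0.0241 z 0.0298 2892
tcp [ 0.6587 -0.0302  0.1475] [ 1.7986e+02 -4.0000e-02  6.5260e+01] w 0.705 F [0.  0.7 0. ] t 10.38 q6 105.0
  shift x 0.0007 y 0.0011 z 0.0915 rz 0.1
```

Request:
send_rows(plan=[{"rx": 0,"ry": 0,"rz": 0,"x": 0.0045,"y": 0,"z": 0.04,"grip": 75},{"rx": 0,"ry": 0,"rz": 0,"x": 0.0045,"y": 0,"z": 0.07,"grip": 75},{"rx": 0,"ry": 0,"rz": 0,"x": 0.0045,"y": 0,"z": 0.09,"grip": 75},{"rx": 0,"ry": 0,"rz": 0,"x": 0.0045,"y": 0,"z": 0.0905,"grip": 75},{"rx": 0,"ry": 0,"rz": 0,"x": 0.0045,"y": 0,"z": 0.0905,"grip": 110},{"rx": 0,"ry": 0,"rz": 0,"x": 0.0045,"y": 0,"z": 0.0905,"grip": 150},{"rx": 0,"ry": 0,"rz": 0,"x": 0.0045,"y": 0,"z": 0.0905,"grip": 200},{"rx": 0,"ry": 0,"rz": 0,"x": 0.0045,"y": 0,"z": 0.0905,"grip": 255},{"rx": 0,"ry": 0,"rz": 0,"x": 0.0045,"y": 0,"z": 0.0905,"grip": 255},{"rx": 0,"ry": 0,"rz": 0,"x": 0.0045,"y": 0,"z": 0.0905,"grip": 255},{"rx": 0,"ry": 0,"rz": 0,"x": 0.0045,"y": 0,"z": 0.0905,"grip": 255}], force=70)

```text
clock: 11.75
tcp_pos: [0.6608, -0.0268, 0.0572]
tcp_rot: [179.9, -0.1, 65.2]
wrist_force: [-1.0, 0.4, 6.3]
gripper_width: 0.298
```

```bash
python3 - <<'E'
from h import *
to(.440,.293,.18,65.2)
E
```

```text
tcp [ 0.6608 -0.0268  0.0572] [ 1.7986e+02 -6.0000e-02  6.5200e+01] w 0.298 F [-1.   0.4  6.3] t 11.75 q6 106.0
  shift x 0.1977 y -0.3346 z -0.1228 rz -0.0
```

Request:
send_rows(plan=[{"rx": 0,"ry": 0,"rz": 0,"x": 0,"y": 0,"z": -0.03,"grip": 255},{"rx": 0,"ry": 0,"rz": 0,"x": 0,"y": 0,"z": -0.08,"grip": 255},{"rx": 0,"ry": 0,"rz": 0,"x": 0.01,"y": -0.017,"z": -0.115,"grip": 255},{"rx": 0,"ry": 0,"rz": 0,"x": 0.03,"y": -0.05,"z": -0.125,"grip": 255},{"rx": 0,"ry": 0,"rz": 0,"x": 0.055,"y": -0.09,"z": -0.125,"grip": 255},{"rx": 0,"ry": 0,"rz": 0,"x": 0.08,"y": -0.135,"z": -0.125,"grip": 255},{"rx": 0,"ry": 0,"rz": 0,"x": 0.107,"y": -0.18,"z": -0.125,"grip": 255},{"rx": 0,"ry": 0,"rz": 0,"x": 0.133,"y": -0.225,"z": -0.125,"grip": 255},{"rx": 0,"ry": 0,"rz": 0,"x": 0.16,"y": -0.27,"z": -0.125,"grip": 255},{"rx": 0,"ry": 0,"rz": 0,"x": 0.18,"y": -0.305,"z": -0.125,"grip": 255},{"rx": 0,"ry": 0,"rz": 0,"x": 0.193,"y": -0.328,"z": -0.12,"grip": 255},{"rx": 0,"ry": 0,"rz": 0,"x": 0.1975,"y": -0.3345,"z": -0.1,"grip": 255},{"rx": 0,"ry": 0,"rz": 0,"x": 0.1975,"y": -0.3345,"z": -0.1,"grip": 255},{"rx": 0,"ry": 0,"rz": 0,"x": 0.1975,"y": -0.3345,"z": -0.1,"grip": 255}])

```text
clock: 13.5
tcp_pos: [0.4393, 0.2925, 0.1556]
tcp_rot: [180.0, 0.0, 65.2]
wrist_force: [-0.4, 0.8, -3.8]
gripper_width: 0.296
```

```bash
python3 - <<'E'
from h import *
to(.440,.293,.070,65.2)
c=robot.camera("wrist"); save("w7",c)
E
```

```text
tcp [0.4393 0.2925 0.1556] [1.7999e+02 1.0000e-02 6.5170e+01] w 0.296 F [-0.4  0.8 -3.8] t 13.5 q6 140.0
  shift x 0.0008 y 0.0004 z 0.0856 rz -0.0
```

View pics/w7.png

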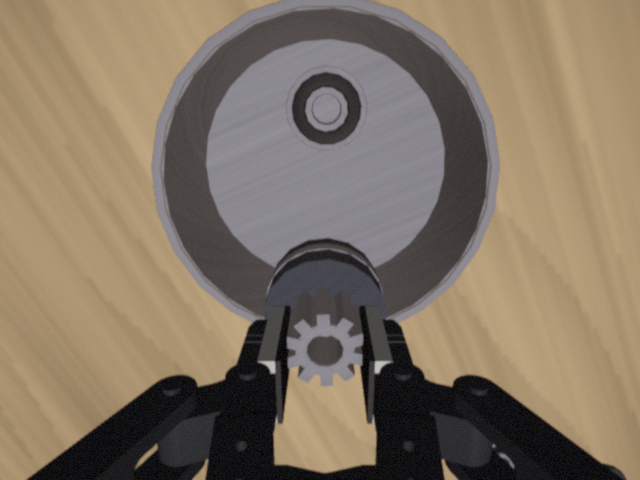

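Drive held by the pinion at (325,350), with the bearing at (326,107) in the pan. I'll shift 6 mm forward for wall clearance, lower and release.

Request:
send_rows(plan=[{"rx": 0,"ry": 0,"rz": 0,"x": 0.006,"y": 0,"z": 0.02,"grip": 255},{"rx": 0,"ry": 0,"rz": 0,"x": 0.006,"y": 0,"z": 0.05,"grip": 255},{"rx": 0,"ry": 0,"rz": 0,"x": 0.006,"y": 0,"z": 0.08,"grip": 255},{"rx": 0,"ry": 0,"rz": 0,"x": 0.006,"y": 0,"z": 0.09,"grip": 255},{"rx": 0,"ry": 0,"rz": 0,"x": 0.006,"y": 0,"z": 0.0925,"grip": 255},{"rx": 0,"ry": 0,"rz": 0,"x": 0.006,"y": 0,"z": 0.0925,"grip": 255},{"rx": 0,"ry": 0,"rz": 0,"x": 0.006,"y": 0,"z": 0.0925,"grip": 130},{"rx": 0,"ry": 0,"rz": 0,"x": 0.006,"y": 0,"z": 0.0925,"grip": 130},{"rx": 0,"ry": 0,"rz": 0,"x": 0.006,"y": 0,"z": 0.0925,"grip": 130},{"rx": 0,"ry": 0,"rz": 0,"x": 0.006,"y": 0,"z": 0.0925,"grip": 120},{"rx": 0,"ry": 0,"rz": 0,"x": 0.006,"y": 0,"z": 0.06,"grip": 120},{"rx": 0,"ry": 0,"rz": 0,"x": 0.006,"y": 0,"z": 0,"grip": 75},{"rx": 0,"ry": 0,"rz": 0,"x": 0.006,"y": 0,"z": -0.06,"grip": 0},{"rx": 0,"ry": 0,"rz": 0,"x": 0.006,"y": 0,"z": -0.09,"grip": 0},{"rx": 0,"ry": 0,"rz": 0,"x": 0.006,"y": 0,"z": -0.09,"grip": 0}])

```text
clock: 15.42
tcp_pos: [0.4431, 0.299, 0.2484]
tcp_rot: [179.8, -0.3, 65.2]
wrist_force: [-0.1, 0.2, -0.3]
gripper_width: 1.002
```

```bash
python3 - <<'E'
from h import *
to(.487,-.306,.3,65.2)
c=robot.camera("wrist"); save("w8",c); P=cloud(c)
for q in ["bearing","drive"]:
    for r in robot.search_frame(q,c): u,v=map(int,r["xy"]); print(q,r["conf"],u,v,P[v,u].round(3))
c=robot.camera("top");P=cloud(c);blob(c,P,.4545,.323,.056,.065,.1)
blob(c,P,.487,-.306,.193,.21,.06)
m=(np.hypot(P[...,0]-.487,P[...,1]+.306)<.1)&(P[...,2]>.12)&(P[...,2]<.15)
print(cv2.minAreaRect(P[m][:,:2].astype(np.float32)))
E
```

```text
tcp [0.4431 0.299  0.2484] [179.78  -0.27  65.2 ] w 1.002 F [-0.1  0.2 -0.3] t 15.43 q6 140.0
  shift x -0.5308 y 0.2936 z -0.0516 rz -0.0
bearing 0.93 446 393 [0.469 0.068 0.013]
bearing 0.62 329 105 [0.478 0.365 0.017]
drive 0.74 322 196 [0.446 0.31  0.056]
box [0.4551 0.3103] [0.172 0.148] circ 0.4548 0.3227 0.0881 z 0.0606 387
box [ 0.4868 -0.3067] [0.047 0.049] circ 0.4872 -0.3063 0.0267 z 0.1973 444
((0.4866207540035248, -0.30712395906448364), (0.1014949381351471, 0.1023469865322113), 75.27572631835938)
```

View pics/w8.png

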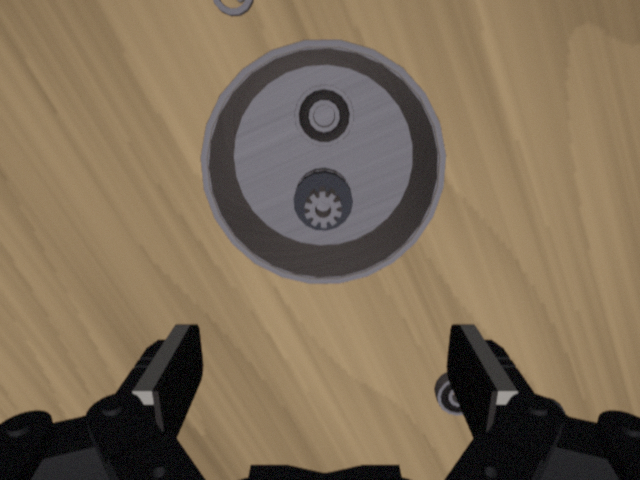

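Both parts are in the pan (bearing at (324,115), drive upright at (322,200)), pan not moved. On to the jug.

Request:
send_rows(plan=[{"rx": 0,"ry": 0,"rz": 0,"x": -0.531,"y": 0.294,"z": -0.03,"grip": 0},{"rx": 0,"ry": 0,"rz": 0,"x": -0.531,"y": 0.294,"z": -0.03,"grip": 0},{"rx": 0,"ry": 0,"rz": 0,"x": -0.531,"y": 0.294,"z": -0.03,"grip": 0},{"rx": 0,"ry": 0,"rz": 0,"x": -0.531,"y": 0.294,"z": -0.03,"grip": 0},{"rx": 0,"ry": 0,"rz": 0,"x": -0.531,"y": 0.294,"z": -0.03,"grip": 0},{"rx": 0,"ry": 0,"rz": 0,"x": -0.531,"y": 0.294,"z": -0.03,"grip": 0},{"rx": 0,"ry": 0,"rz": 0,"x": -0.531,"y": 0.294,"z": -0.03,"grip": 0},{"rx": 0,"ry": 0,"rz": 0,"x": -0.531,"y": 0.294,"z": -0.03,"grip": 0},{"rx": 0,"ry": 0,"rz": 0,"x": -0.531,"y": 0.294,"z": -0.03,"grip": 0},{"rx": 0,"ry": 0,"rz": 0,"x": -0.531,"y": 0.294,"z": -0.03,"grip": 0},{"rx": 0,"ry": 0,"rz": 0,"x": -0.531,"y": 0.294,"z": -0.03,"grip": 0},{"rx": 0,"ry": 0,"rz": 0,"x": -0.531,"y": 0.294,"z": -0.03,"grip": 0},{"rx": 0,"ry": 0,"rz": 0,"x": -0.531,"y": 0.294,"z": -0.03,"grip": 0},{"rx": 0,"ry": 0,"rz": 0,"x": -0.531,"y": 0.294,"z": -0.03,"grip": 0}], force=100)

```text
clock: 17.38
tcp_pos: [0.4858, -0.3058, 0.2754]
tcp_rot: [-180.0, -0.0, 65.3]
wrist_force: [-0.8, -0.2, -0.3]
gripper_width: 0.998
```

```bash
python3 - <<'E'
from h import *
to(.487,-.3065,.199,65.2)
c=robot.camera("wrist"); save("w9",c); P=cloud(c)
for q in ["cap"]:
    for r in robot.search_frame(q,c): u,v=map(int,r["xy"]); print(q,r["conf"],u,v,P[v,u].round(3))
blob(c,P,.487,-.3065,.192,.21,.05)
m=(np.hypot(P[...,0]-.487,P[...,1]+.306)<.1)&(P[...,2]>.125)&(P[...,2]<.15)
print(cv2.minAreaRect(P[m][:,:2].astype(np.float32)))
E
```

```text
tcp [ 0.4858 -0.3058  0.2754] [-1.800e+02 -1.000e-02  6.529e+01] w 0.998 F [-0.8 -0.2 -0.3] t 17.38 q6 75.0
  shift x -0.0002 y 0.0014 z 0.0764 rz 0.1
cap 0.55 326 255 [ 0.489 -0.299  0.197]
cap 0.39 319 179 [ 0.497 -0.271  0.15 ]
box [ 0.4877 -0.3028] [0.048 0.049] circ 0.4874 -0.3037 0.0269 z 0.1965 7971
((0.48764684796333313, -0.3021124005317688), (0.09704109281301498, 0.0995919480919838), 75.1286392211914)
```

View pics/w9.png

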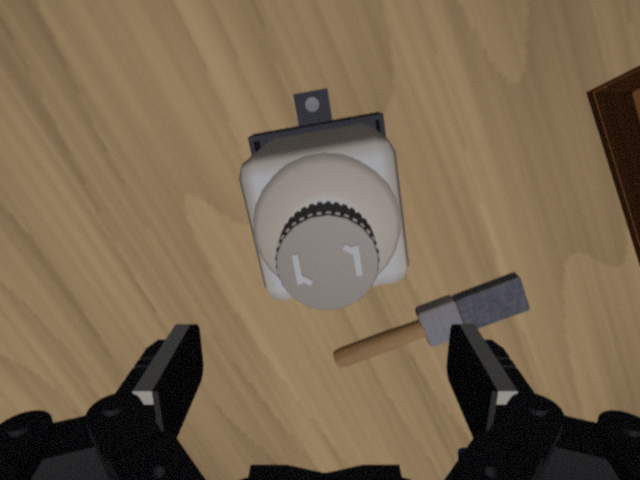

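The cap is at (328,255), clear of the fingers on both sides. One closer check, then grip.

Request:
send_rows(plan=[{"rx": 0,"ry": 0,"rz": 0,"x": 0.002,"y": 0.0005,"z": 0.03,"grip": 0},{"rx": 0,"ry": 0,"rz": 0,"x": 0.002,"y": 0.0005,"z": 0.042,"grip": 0},{"rx": 0,"ry": 0,"rz": 0,"x": 0.002,"y": 0.0005,"z": 0.042,"grip": 0},{"rx": 0,"ry": 0,"rz": 0,"x": 0.002,"y": 0.0005,"z": 0.042,"grip": 0}])

```text
clock: 17.98
tcp_pos: [0.4873, -0.3057, 0.2341]
tcp_rot: [179.9, 0.0, 65.2]
wrist_force: [0.7, -0.6, 0.0]
gripper_width: 0.999
```

```bash
python3 - <<'E'
from h import *
c=robot.camera("wrist"); P=cloud(c)
blob(c,P,.487,-.3045,.193,.205,.05)
to(.4873,-.3045,.199,65.2)
E
```

```text
box [ 0.4877 -0.3028] [0.048 0.048] circ 0.4875 -0.3034 0.0268 z 0.1966 11407
tcp [ 0.4874 -0.3059  0.2343] [1.7991e+02 2.0000e-02 6.5190e+01] w 1.002 F [0.  0.6 0.2] t 18.02 q6 75.0
  shift x 0.0012 y -0.0006 z 0.0353 rz -0.0
```

Request:
send_rows(plan=[{"rx": 0,"ry": 0,"rz": 0,"x": 0.0015,"y": -0.0005,"z": 0.02,"grip": 0},{"rx": 0,"ry": 0,"rz": 0,"x": 0.0015,"y": -0.0005,"z": 0.035,"grip": 0},{"rx": 0,"ry": 0,"rz": 0,"x": 0.0015,"y": -0.0005,"z": 0.035,"grip": 0},{"rx": 0,"ry": 0,"rz": 0,"x": 0.0015,"y": -0.0005,"z": 0.035,"grip": 60},{"rx": 0,"ry": 0,"rz": 0,"x": 0.0015,"y": -0.0005,"z": 0.035,"grip": 80},{"rx": 0,"ry": 0,"rz": 0,"x": 0.0015,"y": -0.0005,"z": 0.035,"grip": 100},{"rx": 0,"ry": 0,"rz": 0,"x": 0.0015,"y": -0.0005,"z": 0.035,"grip": 140},{"rx": 0,"ry": 0,"rz": 0,"x": 0.0015,"y": -0.0005,"z": 0.035,"grip": 255},{"rx": 0,"ry": 0,"rz": 0,"x": 0.0015,"y": -0.0005,"z": 0.035,"grip": 255},{"rx": 0,"ry": 0,"rz": 0,"x": 0.0015,"y": -0.0005,"z": 0.035,"grip": 255}], force=80)

```text
clock: 19.27
tcp_pos: [0.4876, -0.3042, 0.1986]
tcp_rot: [179.9, 0.0, 65.2]
wrist_force: [1.6, -0.8, 4.3]
gripper_width: 0.592
```

Request:
send_rows(plan=[{"rx": 0,"ry": 0,"rz": 0,"x": 0,"y": 0,"z": 0.002,"grip": 255},{"rx": 0,"ry": 0,"rz": 0,"x": 0,"y": 0,"z": 0.004,"grip": 255},{"rx": 0,"ry": 0,"rz": 0,"x": 0,"y": 0,"z": 0.0055,"grip": 255},{"rx": 0,"ry": 0,"rz": 0,"x": 0,"y": 0,"z": 0.0055,"grip": 255},{"rx": 0,"ry": 0,"rz": 0,"x": 0,"y": 0,"z": 0.0055,"grip": 255}])

```text
clock: 19.9
tcp_pos: [0.4876, -0.3043, 0.1938]
tcp_rot: [179.9, 0.0, 65.2]
wrist_force: [-0.8, -0.4, 9.5]
gripper_width: 0.591
```

Force is 9.5 N, which matches about 5.5 mm of press. Turning anticlockwise while keeping it pressed.

Request:
send_rows(plan=[{"rx": 0,"ry": 0,"rz": -4,"x": 0,"y": 0,"z": 0,"grip": 255},{"rx": 0,"ry": 0,"rz": -10,"x": 0,"y": 0,"z": 0,"grip": 255},{"rx": 0,"ry": 0,"rz": -16,"x": 0,"y": 0,"z": 0,"grip": 255},{"rx": 0,"ry": 0,"rz": -22,"x": 0,"y": 0,"z": 0,"grip": 255},{"rx": 0,"ry": 0,"rz": -28,"x": 0,"y": 0,"z": 0,"grip": 255},{"rx": 0,"ry": 0,"rz": -34,"x": 0,"y": 0,"z": 0,"grip": 255},{"rx": 0,"ry": 0,"rz": -40,"x": 0,"y": 0,"z": 0,"grip": 255},{"rx": 0,"ry": 0,"rz": -46,"x": 0,"y": 0,"z": 0,"grip": 255},{"rx": 0,"ry": 0,"rz": -52,"x": 0,"y": 0,"z": 0,"grip": 255},{"rx": 0,"ry": 0,"rz": -58,"x": 0,"y": 0,"z": 0,"grip": 255},{"rx": 0,"ry": 0,"rz": -61,"x": 0,"y": 0,"z": 0,"grip": 255},{"rx": 0,"ry": 0,"rz": -61,"x": 0,"y": 0,"z": 0,"grip": 255},{"rx": 0,"ry": 0,"rz": -61,"x": 0,"y": 0,"z": 0,"grip": 255}])

```text
clock: 21.52
tcp_pos: [0.4877, -0.3044, 0.1939]
tcp_rot: [180.0, 0.1, 126.2]
wrist_force: [-0.6, 0.3, 9.2]
gripper_width: 0.591
```

```bash
python3 - <<'E'
from h import *
s=robot.observe(); print(s["tcp_pos"],s["tcp_rot"],s["wrist_force"],s["ft_torque"],s["gripper_width"])
c=robot.camera("wrist"); save("w10",c)
E
```

```text
[ 0.4876661  -0.30440751  0.19393934] [1.79968866e+02 1.24025242e-01 1.26194800e+02] [-0.56923708  0.30663352  9.20633963] [0.03344744 0.00121916 0.04177345] 0.5907187225501052
```

View pics/w10.png

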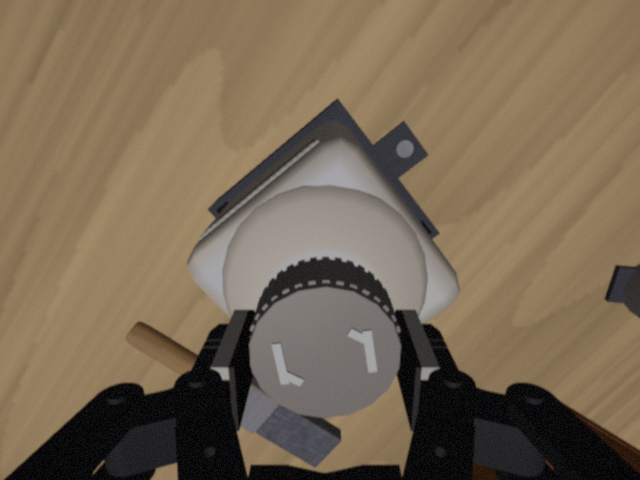

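The arrow marks at (285,365) and (365,350) sit the same way relative to the jaws as before, so the cap turned with the gripper. Lifting straight up.

Request:
send_rows(plan=[{"rx": 0,"ry": 0,"rz": 0,"x": 0,"y": 0,"z": -0.004,"grip": 255},{"rx": 0,"ry": 0,"rz": 0,"x": 0,"y": 0,"z": -0.008,"grip": 255},{"rx": 0,"ry": 0,"rz": 0,"x": 0,"y": 0,"z": -0.013,"grip": 255},{"rx": 0,"ry": 0,"rz": 0,"x": 0,"y": 0,"z": -0.02,"grip": 255},{"rx": 0,"ry": 0,"rz": 0,"x": 0,"y": 0,"z": -0.028,"grip": 255},{"rx": 0,"ry": 0,"rz": 0,"x": 0,"y": 0,"z": -0.038,"grip": 255},{"rx": 0,"ry": 0,"rz": 0,"x": 0,"y": 0,"z": -0.048,"grip": 255},{"rx": 0,"ry": 0,"rz": 0,"x": 0,"y": 0,"z": -0.058,"grip": 255},{"rx": 0,"ry": 0,"rz": 0,"x": 0,"y": 0,"z": -0.066,"grip": 255},{"rx": 0,"ry": 0,"rz": 0,"x": 0,"y": 0,"z": -0.07,"grip": 255},{"rx": 0,"ry": 0,"rz": 0,"x": 0,"y": 0,"z": -0.07,"grip": 255},{"rx": 0,"ry": 0,"rz": 0,"x": 0,"y": 0,"z": -0.07,"grip": 255},{"rx": 0,"ry": 0,"rz": 0,"x": 0,"y": 0,"z": -0.07,"grip": 255},{"rx": 0,"ry": 0,"rz": 0,"x": 0,"y": 0,"z": -0.07,"grip": 255}])

```text
clock: 23.32
tcp_pos: [0.4871, -0.3039, 0.2625]
tcp_rot: [-180.0, -0.0, 126.2]
wrist_force: [-0.2, -0.3, -0.6]
gripper_width: 0.589
```

```bash
python3 - <<'E'
from h import *
s=robot.observe(); print(s["tcp_pos"],s["tcp_rot"],s["wrist_force"],s["gripper_width"],s["clock"])
c=robot.camera("wrist"); save("w11",c); P=cloud(c)
m=(np.hypot(P[...,0]-.4876,P[...,1]+.3044)<.022)&(c["depth"]>0)
Q=P[m]; k=Q[:,2]>.22; print("cap top z",np.median(Q[k][:,2]),"tilt fit",np.linalg.lstsq(np.c_[Q[k][:,:2]-[.4876,-.3044],np.ones(k.sum())],Q[k][:,2],rcond=None)[0])
a=c["img"]; t=robot.camera("top")["img"]
cv2.imwrite("pics/end.png",np.hstack([a[:,100:540],cv2.resize(t[140:380,120:540],(360,206),interpolation=cv2.INTER_AREA) if 0 else np.pad(t[140:380,120:480],((0,240),(0,0),(0,0)))])[:,:,::-1])
E
```

```text
[ 0.48706477 -0.30386942  0.26249339] [-1.79996843e+02 -2.80148863e-02  1.26192607e+02] [-0.16428814 -0.31057606 -0.59397758] 0.5888037716796511 23.325
cap top z 0.2594684775839686 tilt fit [-0.40155665  0.53066277  0.26620157]
```

View pics/end.png

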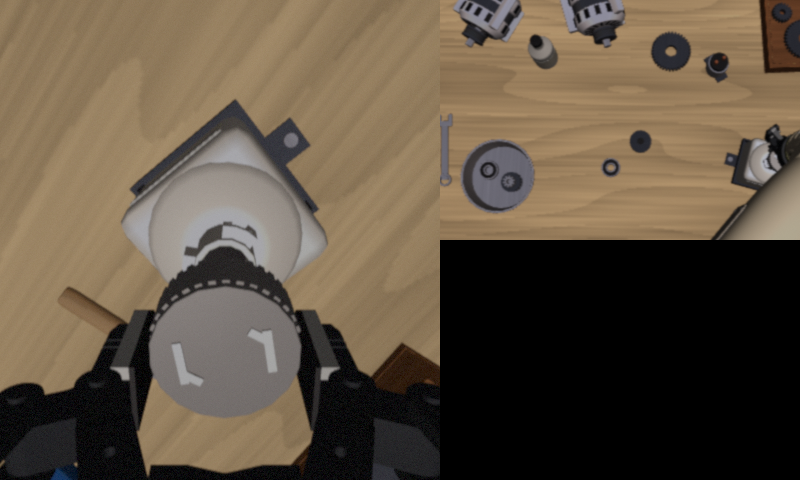

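The cap is off and sits in the jaws exactly as it did before the lift. The open neck shows below it at (225,240), and bearing and drive are in the pan. Handing in.

```bash
python3 - <<'E'
from h import *
print(robot.close_job()); s=robot.observe(); print(s["tcp_pos"],s["gripper_width"],s["wrist_force"],s["clock"])
E
```

```text
the job is handed in; nothing more can be done
None
the job is handed in; nothing more can be done
```

The job is handed in. The right-hand bearing and the starter drive lie in the wash pan, and the gripper is holding the cap above the open jug mouth. No verdict was reported.

- **Parts:** I let both go a few millimetres above the pan floor. The last top view shows both in the pan. The measured pan centre did not move during the two placements.
- **Cap:** I pressed it with about 9.5 N, roughly 5.5 mm, then turned it 61° anticlockwise and lifted it straight up about 68 mm. Its arrow marks kept their place relative to the jaws, so it turned with the gripper.
- **Last checks, at 23.3 s:**
  - The cap top was at about 0.2595 m, which puts its underside about 50 mm above the rim.
  - The gripper was within 1 mm of where it gripped the cap on the neck.
  - The wrist force was below 1 N and the jaw opening was steady at 0.589.
- **Checks that failed or disagreed:**
  - My cap tilt fit was unusable, because it mixed in points from the skirt and fingers. That the cap is upright rests on the picture and the vertical tool.
  - The top camera's first reading of the bearing was about 7 mm off, so I used the wrist camera there. The two cameras differed by 3 to 4 mm on the drive and the cap.
  - The first move call was refused because rows lacked the rx and ry fields. The arm did not move.
- **Not re-measured:** I did not measure the bystanders again. In the last top view those in frame looked undisturbed. The brush was outside that crop; only its handle shows in the wrist view.

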